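# Bleed the balloon filler and take the red cap off its outlet

## Robot

A 7-joint arm with a two-finger parallel gripper is mounted at the origin on a cart in front of the work surface, level with it; the furniture and walls round the work are solid. World frame = base frame: x ahead of the robot, y to its left, z up, the work surface at z = 0. Lengths are in m, angles in rad, forces in N, time in s.
With the tool pointing down it reaches from about 0.425 to 0.875 m from the base axis. Payload 4.7 kg.
Tool frame: the origin (TCP) lies on the centre line of the jaws, within the pads' length; the fingertips stand 19 mm ahead of it and the grasp point (between the pads) is the TCP; x points along the fingers, z is the direction in which the jaws open and shut, and the axes are right-handed (so a half turn about x gives the same grasp; the last joint's range is limited). The gripper opens to 87 mm and grips with 3 to 60 N. Pads are 19 mm wide; open, the fingers measure 117 mm over their backs; the gripper's body (75 mm by 190 mm) begins 51 mm behind the grasp point.
Start: joints at [-1.189, 0.321, -0.07, 1.45, 0.023, 1.371, -0.057], TCP at [0.234, 0.607, 0.242] pointing down, gripper open.
Joint ranges: [-2.86, 2.86], [-0.3, 2.09], [-1.38, 1.24], [0.06, 2.45], [-1.56, 4.7], [0.09, 2.05], [-2.69, 2.69]. Speed limits (rad/s): [2.57, 2.57, 3.14, 3.14, 3.14, 3.14, 3.14].

## Interface

Orientations are given as a rotation vector (axis times angle).
In Python, from bench import get_state, get_image, camera_info, close_job gives the robot as it stands.
- The arm moves only by the tool jog_arm, never from a script. Its argument "targets" is a list of rows, each a list of 7 numbers: the turn, a rotation vector about the tool's x, y, z in degrees, then the shift along the tool's x, y, z in cm, then the finger opening in cm, from 0 to 8.7. In form: [[wx, wy, wz, tx, ty, tz, jaw], ...]. A call has 1 to 10 rows; each row shifts and turns the commanded pose from where the row before left it, along the tool's axes as they then stand; what a row does not reach is not made up. A row lasts 1/8 s, in which the tool goes at most 62.5 mm and 10.7 degrees, less where a joint would pass 70% of its speed; a pose out of reach is approached as far as the arm can. A call is refused whole if a number of a shift passes 6.25 or a number of a turn 10.7, either way. A call with a gripper value outside its range is refused whole. The fingers move at their own pace and stop on an object; "squeeze" is the grip in N (left out, the last holds). Time passes only in rows, so rows that do not move let the fingers close. It gives the time, the measured TCP pose, the force and the opening at its end, in the units of the state.
- get_state(): the state, without advancing time (a new reading comes with each control period).
- get_image(name): name is "scene" or "top"; returns (picture, depth): 400x640x3 uint8, red, green, blue; 400x640 float32, m along the optical axis (not along the pixel's ray), 0 where there is no reading.
- camera_info(name): a dict with "intrinsics" (3x3 intrinsics, pixels), "world_from_camera" (4x4, takes a point from camera to world coordinates). Camera axes: x right, y up, looking along -z (the intrinsics and any distortion apply to the point x, -y, -z); pixel columns grow to the right and rows downward; lengths in m; the calibration is good to about 2 mm. A picture is of the moment at which its call begins. camera_info takes no time and is no camera call.
- close_job(): hands the job in, once; it reports no verdict.
The state is a dict: "time": time; "joint_positions": joint angles; "qd": joint speeds; "joint_torque": joint torques, N m; "position": TCP position; "tool_rot": TCP orientation; "ft_force": force on the tool from outside, world axes, zero at the start; "torque": the same for the moment, N m; "grip_width": opening from 0.0 (shut) to 1.0 (fully open).
Only numpy, scipy, OpenCV 4.12 (cv2) and the standard library are available. Lean on these libraries where they do the work, as an engineer would, in place of code of your own. Each camera call takes 0.05 s, during which the arm holds its last target.

## Task

Get the balloon filler ready for its nozzle: bleed off the trapped gas by pulling the black purge knob on its front all the way out and then pushing it fully home, and after that take the red cap off its outlet. One outlet has a right-hand thread and the other a left-hand thread, and nobody knows which, so try the red cap both ways to find how it loosens. Finish still holding the red cap in the gripper, lifted well clear above the filler and kept still, and leave the blue cap and the things round the filler alone.

Things in the scene. Friction and masses are not known exactly. Their poses are not given: they have to be found in the camera images.
- filler: Balloon filler, fixed to the table: white housing 104 (x) x 176 (y) x 62 mm high, metal deck on top, a green gas bottle (56 mm thick, lying along y, top 69 mm above the table) behind it out to x = 110 mm. Origin at table height under the housing's centre; x from its front face to its back, y to the left seen from the front, z up. Gauge and switch on the front stand out up to 9 mm
- purge_knob (a joint): Travel of the purge knob in m: 0 = pushed home, 0.025 = pulled right out, straight towards the filler's -x. A spring detent half way must be overcome (about 6 N); past it the knob snaps on to that end, and it stays at either end by itself
- knob_grip (a point): Middle of the purge knob's grip: round and black, 21 mm thick with a 27 mm rim at its outer end, 26 mm long, lying along the filler's x axis on a steel stem, 40 mm above the table. When home this point is 33 mm in front of the front face (the grip spans 20 to 46 mm in front of it). It moves with the knob; its axes are the filler's
- outlet_left (a point): Centre of the left outlet at deck height, 62 mm above the table: a brass neck 36 mm high, 34 mm over its thread, with a hexagon foot, hidden under a cap. The neck reaches 26 mm up into the cap, which must be raised by that to be clear of it
- outlet_right (a point): The same for the right outlet, 90 mm from the left one. Its thread is of the opposite hand. Which outlet is left-handed changes, and either cap may be on either
- cap_red: Red ribbed round cap, 42 mm in diameter (44 over the ribs), 31 mm high, about 30 g. Origin at the centre of its lower rim, z up its axis. A white line on top runs from the centre to the cap's -x. Screwed on, its lower rim is 72 mm and its top 103 mm above the table, its axes are the filler's (line towards the front). It turns freely, with little friction, between two stops
- cap_blue: Blue cap, otherwise the same as the red one, screwed on the other outlet; stays on. How the caps come off: four pips inside catch under a short four-start thread. Turned the way that loosens, a cap is free once it has turned 0.75 rad or more (end stop at about 1.05 rad) and lifts straight off; it need not climb before. The other way it stops within 0.1 rad and the fingers slip
- nozzle: Balloon nozzle standing by: black rubber cone with brass hexagon foot, 37 mm wide, 54 mm high, upright; origin at the centre of its underside
- gift_box_pink: Small pink gift box with a pale band, about 65 x 65 x 36 mm; origin at the centre of its underside
- gift_box_green: Small green gift box with a pale band, about 70 x 70 x 36 mm; origin at the centre of its underside
- tape_roll: Roll of brown tape lying flat, 104 mm across, 25 mm high; origin at the centre of its underside
- jar_top (a point): Top centre of the fixed glass jar of beads, 190 mm across, 187 mm high, right of the filler. Obstacles to pass over or round: this jar; a fixed basket planter, 250 mm across, 253 mm high (soft fern above), its centre 280 mm to the right (-y) of the jar's; and a fixed rack of prints up to 480 mm high that fills the table from 415 mm to the right of the jar's centre onwards
Not all that is in view belongs to the job. Of the things shaped like the cap_blue, the blue one is meant.

How it is judged:
On the way, in this order (a step that is already met when the one before it is completed fails the run):
1. the purge knob is pulled right out (at least 21 of its 25 mm) (value of joint purge_knob above 0.021 m), for 0.2 s.
2. the purge knob is pushed fully home again (within 3 mm) (value of joint purge_knob below 0.003 m), for 0.2 s.
3. the red cap is turned loose on its outlet (0.5 rad or more, not yet lifted 20 mm) (angle between the x axis of cap_red and the x axis of filler, either way round above 0.5 rad and z of cap_red in the frame of filler below 0.092 m), for 0.1 s.
At the end, for the whole second after the job is handed in: The red cap is held by the fingers (over 1 N), still (under 30 mm/s), its lower rim at least 50 mm higher than it sat and within 150 mm of the filler's centre to the front, back and sides; the purge knob is home within 3 mm; the blue cap is still screwed on (moved under 6 mm, turned under 0.35 rad) (z of cap_red in the frame of filler above 0.122 m and x of cap_red in the frame of filler between -0.15 and 0.15 m and y of cap_red in the frame of filler between -0.15 and 0.15 m and contact force between the fingers and cap_red above 1 N and linear speed of cap_red below 0.03 m/s and value of joint purge_knob below 0.003 m and distance of cap_blue from where it was at the start of the episode below 0.006 m and angle between the x axis of cap_blue and the x axis of filler, either way round below 0.35 rad); the arm keeps its last pose, push and grip.
It fails at once if the blue cap is shifted by over 10 mm or turned by over 0.5 rad (distance of cap_blue from where it was at the start of the episode above 0.01 m or angle between the x axis of cap_blue and the x axis of filler, either way round above 0.5 rad).
It fails at once if the nozzle, a gift box or the tape roll is shifted by over 25 mm (distance of any of nozzle, gift_box_pink, gift_box_green, tape_roll from where it was at the start of the episode above 0.025 m).
It also fails if it takes over 61 s, if anything falls off the work surface, if the arm or the gripper's body presses on something with over 40 N, if the wrist force passes 120 N, or if a joint passes its speed limit or range.

## Working session

There is one attempt and no reset: what is moved stays moved. The work goes in short steps, Python scripts to look and compute and a tool call to move; the robot and the scene stay as the last step left them, time stands still between calls to the robot, and variables do not carry over. Pictures are saved under pics/ and viewed, and the job is handed in when it is done.

Besides the shell and the picture viewer there is one more tool, called by a JSON object that holds its "method" and its "body", one argument or row to a line. jog_arm: Moves the arm, as the interface text tells. Its arguments: {"type":"object","properties":{"targets":{"type":"array"},"squeeze":{"type":"number"}},"required":["targets"]}

```bash
mkdir -p pics; ls; cat > h.py <<'E'
import numpy as np,cv2
from bench import get_state,get_image,camera_info,close_job
from scipy.spatial.transform import Rotation as R
def snap(n,tag):
    im,d=get_image(n); cv2.imwrite(f'pics/{tag}.png',im[:,:,::-1]); np.savez(f'{tag}.npz',im=im,d=d); return im,d
def w(n,d,u,v):
    c=camera_info(n);K=np.array(c['intrinsics']);T=np.array(c['world_from_camera'])
    z=d[v,u] if hasattr(d,'shape') else d
    p=np.array([(u-K[0,2])/K[0,0]*z,-(v-K[1,2])/K[1,1]*z,-z,1]);return (T@p)[:3]
E
python3 - <<'E'
from h import *
for n in('scene','top'):
    snap(n,n+'0'); c=camera_info(n); print(n,c)
print(get_state())
E
```

```text
pics
scene {'intrinsics': array([[385.39485156,   0.        , 317.39888963],
       [  0.        , 385.39485156, 199.77053582],
       [  0.        ,   0.        ,   1.        ]]), 'world_from_camera': array([[ 0.81743108,  0.32355763, -0.47656783,  0.13062563],
       [-0.57574218,  0.48491719, -0.6583132 , -0.39427829],
       [ 0.01809368,  0.81250587,  0.58267215,  0.62851191],
       [ 0.        ,  0.        ,  0.        ,  1.        ]])}
top {'intrinsics': array([[366.12175297,   0.        , 325.27647055],
       [  0.        , 366.12175297, 202.62407095],
       [  0.        ,   0.        ,   1.        ]]), 'world_from_camera': array([[ 0.01071501,  0.99763811, -0.06784832,  0.48890063],
       [-0.99929217,  0.00823645, -0.03670581,  0.14308486],
       [-0.03606029,  0.0681936 ,  0.9970202 ,  1.0432534 ],
       [ 0.        ,  0.        ,  0.        ,  1.        ]])}
{'time': 0.1, 'joint_positions': array([-1.18892804,  0.32178364, -0.07011429,  1.45157841,  0.0225824 ,
        1.37078968, -0.05692979]), 'qd': array([ 1.37080954e-03, -2.00636401e-03, -6.64238170e-06, -1.83657473e-03,
        1.29778926e-03,  1.03968742e-03, -4.20770945e-04]), 'joint_torque': array([-1.02476392e-04, -4.92569768e+01, -4.05622758e-01, -3.13399851e+01,
       -6.40776032e-02,  3.94722121e-02,  7.98409428e-05]), 'position': array([0.23354814, 0.60608662, 0.24053574]), 'tool_rot': array([-0.93524836,  1.36248553,  0.93350267]), 'ft_force': array([0.2979711 , 0.04759825, 0.54086611]), 'torque': array([ 0.0289548 , -0.02684939, -0.03454665]), 'grip_width': 1.0021527537062414}
```

View pics/scene0.png

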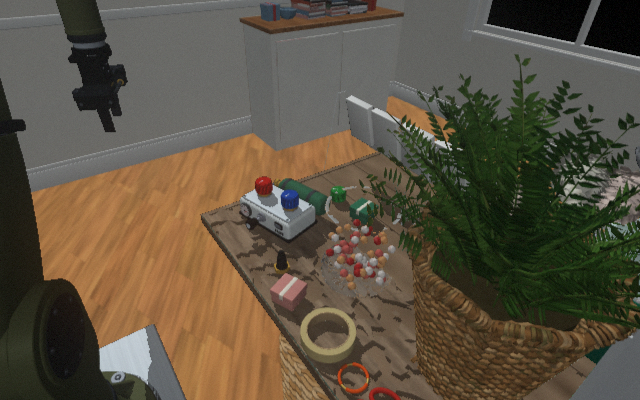

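View pics/top0.png

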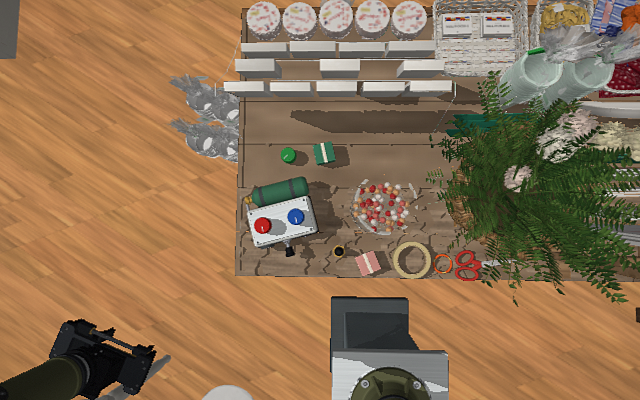

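The top view shows the filler around (282,222), the red cap at (262,226), the blue cap at (296,216) and the knob at (290,250). The green bottle is behind it. A green object at (288,155) is a decoy cap. I'll enlarge both views.

```bash
python3 - <<'E'
from h import *
a=np.load('top0.npz');b=np.load('scene0.npz')
t=cv2.resize(a['im'][140:290,220:420],None,fx=4,fy=4,interpolation=cv2.INTER_CUBIC)
s=cv2.resize(b['im'][160:300,220:380],None,fx=4,fy=4,interpolation=cv2.INTER_CUBIC)
cv2.imwrite('pics/t1.png',t[:,:,::-1]);cv2.imwrite('pics/s1.png',s[:,:,::-1])
E
```

```text
(no output)
```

View pics/t1.png

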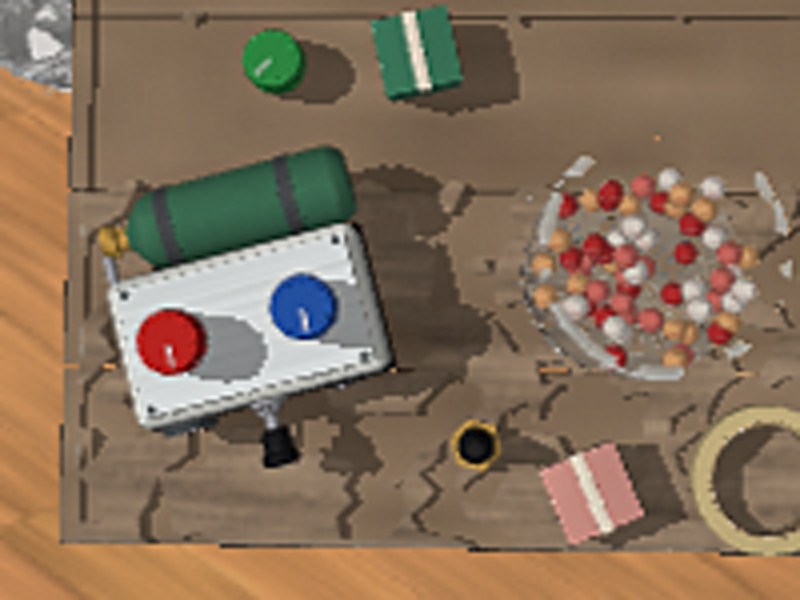

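View pics/s1.png

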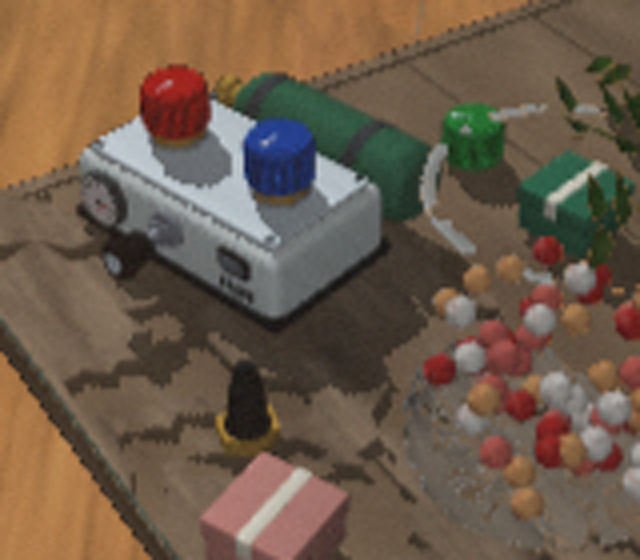

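Red caps: only one, on the filler's left outlet (top crop 171,342 → pixel 263,225). The blue cap on the right outlet (crop 304,307) stays on, and the green cap at (288,155) is loose on the table and is not part of the job. Black knob: crop (278,448) → pixel (289.5,252). Next I'll measure them from both cameras.

```bash
cat >> h.py <<'E'
def cloud(n,f):
    a=np.load(f);im=a['im'].astype(int);d=a['d'];c=camera_info(n);K=np.array(c['intrinsics']);T=np.array(c['world_from_camera'])
    v,u=np.mgrid[:400,:640];P=np.stack([(u-K[0,2])/K[0,0]*d,-(v-K[1,2])/K[1,1]*d,-d],-1)
    return im,d,P@T[:3,:3].T+T[:3,3],u,v
E
python3 - <<'E'
from h import *
for n in('top','scene'):
    im,d,P,u,v=cloud(n,n+'0.npz');r,g,b=im[...,0],im[...,1],im[...,2]
    roi=(u>230)&(u<330)&(v>170)&(v<270)&(d>0)
    z=P[...,2]
    print(n)
    for nm,m in(('red',(r>110)&(g<60)&(b<60)),('blue',(b>90)&(r<70)&(g<110)&(b>r+50))):
        m=m&roi&(z>.06); q=P[m]; zt=np.percentile(q[:,2],95)
        top=q[q[:,2]>zt-.005]; 
        (cx,cy),rad=cv2.minEnclosingCircle(top[:,:2].astype(np.float32))
        print(nm,m.sum(),u[m].mean(),v[m].mean(),'ztop',zt,'mean',top.mean(0),'circ',cx,cy,rad)
    # deck
    m=roi&(abs(z-.062)<.006)&(r>130)&(abs(r-b)<50)
    q=P[m][:,:2].astype(np.float32); print('deck',m.sum(),np.median(P[m][:,2]),cv2.minAreaRect(q))
    m=roi&(r<60)&(g<60)&(b<60)&(z>.022)&(z<.062)&((u>275)&(u<300)&(v>240) if n=='top' else (u>240)&(u<262)&(v>212)&(v<235))
    print('knob',m.sum(),P[m].mean(0) if m.any() else 0); print(np.c_[u[m],v[m],np.round(P[m]*1000)][::5])
E
```

```text
top
red 166 261.3614457831325 224.76506024096386 ztop 0.10482939246832818 mean [0.49457493 0.34211806 0.10222801] circ 0.4936590790748596 0.34229880571365356 0.019549034535884857
blue 175 294.89714285714285 216.03428571428572 ztop 0.10456223169898989 mean [0.51831751 0.25593212 0.10213715] circ 0.5168365836143494 0.2560786008834839 0.019911544397473335
deck 1480 0.06078061093016579 ((0.5053643584251404, 0.29866456985473633), (0.0980694517493248, 0.17017023265361786), 15.31200885772705)
knob 72 [0.42321229 0.27623798 0.04772521]
[[290. 246. 438. 275.  44.]
 [290. 247. 435. 274.  49.]
 [289. 248. 433. 276.  51.]
 [287. 249. 430. 282.  49.]
 [286. 250. 427. 285.  46.]
 [291. 250. 427. 271.  49.]
 [288. 251. 424. 279.  51.]
 [293. 251. 424. 267.  39.]
 [290. 252. 422. 274.  50.]
 [288. 253. 419. 279.  51.]
 [293. 253. 419. 266.  48.]
 [289. 254. 416. 276.  49.]
 [294. 254. 416. 264.  43.]
 [290. 255. 414. 273.  54.]
 [288. 256. 411. 280.  45.]]
scene
red 128 271.1328125 190.453125 ztop 0.10575159691597034 mean [0.49408169 0.3402485  0.10406197] circ 0.4946898818016052 0.34268346428871155
[... 246 characters left out ...]
34), (0.09621168673038483, 0.16543568670749664), 15.16834545135498)
knob 101 [0.42391525 0.2753432  0.04630708]
[[249. 213. 440. 323.  36.]
 [252. 218. 428. 282.  52.]
 [250. 219. 422. 281.  53.]
 [255. 219. 434. 278.  50.]
 [249. 220. 418. 277.  55.]
 [254. 220. 431. 278.  48.]
 [247. 221. 414. 280.  52.]
 [252. 221. 423. 272.  53.]
 [257. 221. 436. 273.  46.]
 [248. 222. 413. 274.  52.]
 [253. 222. 425. 270.  50.]
 [258. 222. 438. 271.  44.]
 [250. 223. 416. 269.  52.]
 [255. 223. 430. 271.  44.]
 [250. 224. 415. 268.  50.]
 [255. 224. 428. 267.  45.]
 [252. 225. 418. 264.  48.]
 [250. 226. 416. 270.  42.]
 [250. 227. 415. 270.  39.]
 [251. 228. 415. 265.  39.]
 [252. 229. 418. 266.  34.]]
```

```bash
cat >> h.py <<'E'
YAW=np.arctan2(.02375,.0863)
FX=np.array([np.cos(YAW),np.sin(YAW),0]);FY=np.array([-np.sin(YAW),np.cos(YAW),0]);C=np.array([.505,.2995,0])
RED=np.array([.4943,.3424,0])
def st():
    s=get_state();r=R.from_rotvec(s['tool_rot']).as_matrix();p=s['position']
    print('t',round(s['time'],2),'p',p.round(4),'F',s['ft_force'].round(1),'M',s['torque'].round(2),'gw',round(s['grip_width']*87,1),'q',s['joint_positions'].round(2))
    print('toolx',r[:,0].round(3),'tooly',r[:,1].round(3),'z',r[:,2].round(3),'zyaw-rel-filler',np.degrees(np.arctan2(r[1,2],r[0,2])-YAW).round(1))
    return s,r,p
def go(goal,zdir):
    """rel turn (deg, rotvec tool) and shift in tool axes (cm) ; shift in current axes"""
    s,r,p=st(); x=np.array([0,0,-1.]);z=zdir/np.linalg.norm(zdir);
    G=np.c_[x,np.cross(z,x),z]
    rv=np.degrees(R.from_matrix(r.T@G).as_rotvec())
    print('turn',rv.round(2),'shift cur',((goal-p)@r*100).round(2),'shift in goal axes',((goal-p)@G*100).round(2))
E
python3 - <<'E'
from h import *
print(np.degrees(YAW), C-.083*FX)
g=C-.083*FX; g[2]=.15
go(g,FY);go(g,-FY)
E
```

```text
15.387052311287388 [0.4249751  0.27747693 0.        ]
t 0.1 p [0.2335 0.6061 0.2405] F [0.3 0.  0.5] M [ 0.03 -0.03 -0.03] gw 87.2 q [-1.19  0.32 -0.07  1.45  0.02  1.37 -0.06]
toolx [-0.001 -0.002 -1.   ] tooly [-0.933  0.36  -0.   ] z [ 0.36   0.933 -0.002] zyaw-rel-filler 53.5
turn [-3.646e+01 -1.000e-01 -3.000e-02] shift cur [  9.1  -29.68 -23.77] shift in goal axes [  9.05  -9.74 -36.76]
t 0.1 p [0.2335 0.6061 0.2405] F [0.3 0.  0.5] M [ 0.03 -0.03 -0.03] gw 87.2 q [-1.19  0.32 -0.07  1.45  0.02  1.37 -0.06]
toolx [-0.001 -0.002 -1.   ] tooly [-0.933  0.36  -0.   ] z [ 0.36   0.933 -0.002] zyaw-rel-filler 53.5
turn [ 1.4354e+02 -4.0000e-02  1.3000e-01] shift cur [  9.1  -29.68 -23.77] shift in goal axes [ 9.05  9.74 36.76]
```

{"method": "jog_arm", "body": {
  "targets": [
    [0, 0, 0, 0, -3, -2.4, 7],
    [0, 0, 0, 0, -3, -2.4, 6],
    [0, 0, 0, 0, -3, -2.4, 5],
    [0, 0, 0, 0, -3, -2.4, 5],
    [0, 0, 0, 0, -3, -2.4, 5],
    [0, 0, 0, 0, -3, -2.4, 5],
    [0, 0, 0, 0, -3, -2.4, 5],
    [0, 0, 0, 0, -3, -2.4, 5],
    [0, 0, 0, 0, -3, -2.4, 5],
    [0, 0, 0, 0, -2.7, -2.2, 5]
  ],
  "squeeze": 30
}}

```text
time: 1.35
position: [0.4258, 0.2761, 0.2413]
tool_rot: [-0.934, 1.362, 0.934]
ft_force: [0.2, 0.6, -0.0]
grip_width: 0.579
```

{"method": "jog_arm", "body": {
  "targets": [
    [-9.1, 0, 0, 2, 0, 0, 5],
    [-9.1, 0, 0, 2, 0, 0, 5],
    [-9.1, 0, 0, 2, 0, 0, 5],
    [-9.1, 0, 0, 2, 0, 0, 5],
    [0, 0, 0, 0, 0, 0, 5],
    [0, 0, 0, 0, 0, 0, 5]
  ]
}}

```text
time: 2.1
position: [0.4256, 0.2779, 0.1622]
tool_rot: [-1.402, 1.071, 1.401]
ft_force: [0.5, -0.1, 0.1]
grip_width: 0.575
```

```bash
python3 - <<'E'
from h import *
g=C-.083*FX; g[2]=.043
go(g,FY)
E
```

```text
t 2.1 p [0.4256 0.2779 0.1622] F [ 0.5 -0.1  0.1] M [ 0.02  0.01 -0.02] gw 50.1 q [-0.79  0.07  0.17  1.91 -0.01  1.16  1.22]
toolx [ 0.001  0.    -1.   ] tooly [-0.965 -0.262 -0.001] z [-0.262  0.965  0.   ] zyaw-rel-filler 89.8
turn [-0.21  0.02  0.04] shift cur [11.92  0.08 -0.03] shift in goal axes [11.92  0.07 -0.02]
```

{"method": "jog_arm", "body": {
  "targets": [
    [0, 0, 0, 3, 0, 0, 5],
    [0, 0, 0, 3, 0, 0, 5],
    [0, 0, 0, 3, 0.1, 0, 5],
    [0, 0, 0, 2, 0, 0, 5],
    [0, 0, 0, 0.9, 0, 0, 5],
    [0, 0, 0, 0, 0, 0, 5]
  ]
}}

```text
time: 2.85
position: [0.4246, 0.2776, 0.0429]
tool_rot: [-1.403, 1.071, 1.403]
ft_force: [0.6, -0.6, -0.1]
grip_width: 0.573
```

```bash
python3 - <<'E'
from h import *
st()
for n in('scene','top'): snap(n,n+'1')
a=np.load('top1.npz')['im'][200:290,240:340];b=np.load('scene1.npz')['im'][160:270,220:340]
o=np.hstack([cv2.resize(a,(400,360)),cv2.resize(b,(393,360))]);cv2.imwrite('pics/c1.png',o[:,:,::-1])
E
```

```text
t 2.85 p [0.4246 0.2776 0.0429] F [ 0.6 -0.6 -0.1] M [0.02 0.02 0.02] gw 49.9 q [-0.78  0.22  0.16  2.02 -0.04  0.91  1.24]
toolx [ 0.  0. -1.] tooly [-0.965 -0.264 -0.   ] z [-0.264  0.965  0.   ] zyaw-rel-filler 89.9
```

View pics/c1.png

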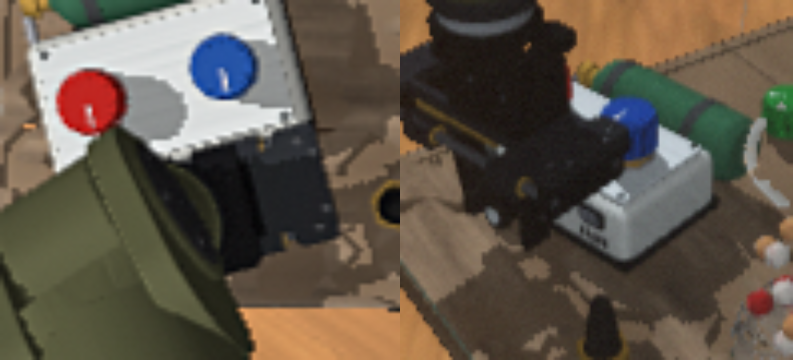

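The gripper straddles the knob and stands in front of the filler, clear of both caps. I'll close on it and check.

{"method": "jog_arm", "body": {
  "targets": [
    [0, 0, 0, 0, 0, 0, 3],
    [0, 0, 0, 0, 0, 0, 1.5],
    [0, 0, 0, 0, 0, 0, 1.5],
    [0, 0, 0, 0, 0, 0, 1.5],
    [0, 0, 0, 0, 0, 0, 1.5]
  ],
  "squeeze": 30
}}

```text
time: 3.58
position: [0.4244, 0.278, 0.0428]
tool_rot: [-1.403, 1.07, 1.404]
ft_force: [-0.3, 1.0, 1.4]
grip_width: 0.278
```

```bash
python3 -c "
from h import *
st()"
```

```text
t 3.58 p [0.4244 0.278  0.0428] F [-0.3  1.   1.4] M [ 0.38  0.13 -0.08] gw 24.2 q [-0.78  0.22  0.16  2.02 -0.04  0.91  1.24]
toolx [ 0.     0.001 -1.   ] tooly [-0.964 -0.265 -0.001] z [-0.265  0.964  0.001] zyaw-rel-filler 90.0
```

{"method": "jog_arm", "body": {
  "targets": [
    [0, 0, 0, 0, 0, 0, 1],
    [0, 0, 0, 0, 0, 0, 1],
    [0, 0, 0, 0, 0, 0, 1]
  ]
}}

```text
time: 3.95
position: [0.4244, 0.2779, 0.0428]
tool_rot: [-1.403, 1.07, 1.404]
ft_force: [-1.4, 2.6, 1.6]
grip_width: 0.277
```

{"method": "jog_arm", "body": {
  "targets": [
    [0, 0, 0, 0, 0.4, 0, 1],
    [0, 0, 0, 0, 0.4, 0, 1],
    [0, 0, 0, 0, 0.4, 0, 1],
    [0, 0, 0, 0, 0.4, 0, 1],
    [0, 0, 0, 0, 0.4, 0, 1],
    [0, 0, 0, 0, 0.4, 0, 1],
    [0, 0, 0, 0, 0.2, 0, 1],
    [0, 0, 0, 0, 0, 0, 1]
  ]
}}

```text
time: 4.95
position: [0.4002, 0.2713, 0.0429]
tool_rot: [-1.404, 1.067, 1.402]
ft_force: [1.3, 5.4, 0.3]
grip_width: 0.284
```

```bash
python3 - <<'E'
from h import *
s,r,p=st(); print('travel',(p-[.4244,.2779,.0428])@-FX)
snap('scene','scene2')
b=np.load('scene2.npz')['im'][160:270,220:340]
cv2.imwrite('pics/c2.png',cv2.resize(b,(600,550))[:,:,::-1])
E
```

```text
t 4.95 p [0.4002 0.2713 0.0429] F [1.3 5.4 0.3] M [ 1.17 -0.2  -0.06] gw 24.7 q [-0.8   0.17  0.16  2.07 -0.03  0.9   1.22]
toolx [ 0.003  0.002 -1.   ] tooly [-0.964 -0.264 -0.003] z [-0.264  0.964  0.001] zyaw-rel-filler 89.9
travel 0.02510600140600167
```

View pics/c2.png

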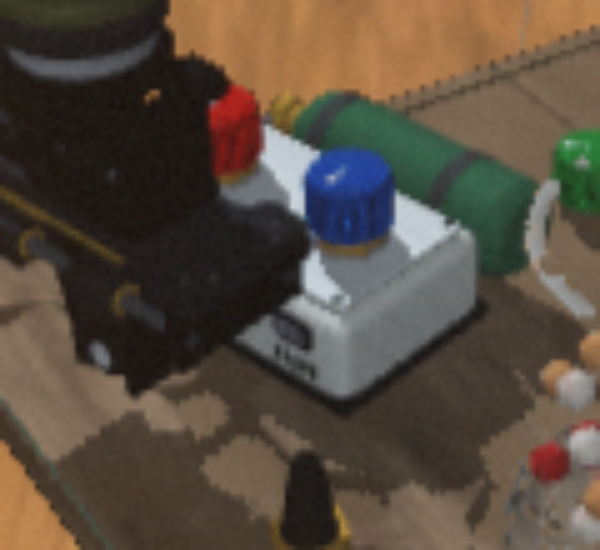

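{"method": "jog_arm", "body": {
  "targets": [
    [0, 0, 0, 0, 0.3, 0, 1],
    [0, 0, 0, 0, 0.2, 0, 1],
    [0, 0, 0, 0, 0, 0, 1]
  ],
  "squeeze": 20
}}

```text
time: 5.38
position: [0.3998, 0.2712, 0.0433]
tool_rot: [-1.405, 1.059, 1.395]
ft_force: [12.7, 9.1, -9.8]
grip_width: 0.285
```

```bash
python3 - <<'E'
from h import *
s,r,p=st(); print('travel',(p-[.4244,.2779,.0428])@-FX, s['ft_force']@FX, s['ft_force']@FY)
E
```

```text
t 5.38 p [0.3998 0.2712 0.0433] F [12.7  9.1 -9.8] M [ 1.97 -2.65 -0.06] gw 24.8 q [-0.8   0.16  0.16  2.08 -0.03  0.89  1.21]
toolx [ 0.012  0.006 -1.   ] tooly [-0.965 -0.264 -0.013] z [-0.264  0.965  0.003] zyaw-rel-filler 89.9
travel 0.025458807103803393 14.689278800280357 5.435755287372358
```

The TCP stopped at 25.4 mm while the resistance rose to 15 N, so the knob is on its outer stop. Now I'll push it home.

{"method": "jog_arm", "body": {
  "targets": [
    [0, 0, 0, 0, -0.5, 0, 1],
    [0, 0, 0, 0, -0.4, 0, 1],
    [0, 0, 0, 0, -0.4, 0, 1],
    [0, 0, 0, 0, -0.4, 0, 1],
    [0, 0, 0, 0, -0.4, 0, 1],
    [0, 0, 0, 0, -0.4, 0, 1],
    [0, 0, 0, 0, -0.4, 0, 1],
    [0, 0, 0, 0, -0.4, 0, 1],
    [0, 0, 0, 0, -0.1, 0, 1],
    [0, 0, 0, 0, 0, 0, 1]
  ],
  "squeeze": 30
}}

```text
time: 6.62
position: [0.4245, 0.2779, 0.0425]
tool_rot: [-1.402, 1.075, 1.408]
ft_force: [-9.0, 2.5, 10.7]
grip_width: 0.28
```

```bash
python3 - <<'E'
from h import *
s,r,p=st(); print('travel',(p-[.4244,.2779,.0428])@-FX, s['ft_force']@FX, s['ft_force']@FY)
E
```

```text
t 6.62 p [0.4245 0.2779 0.0425] F [-9.   2.5 10.7] M [ 0.45  1.93 -0.03] gw 24.4 q [-0.78  0.22  0.16  2.01 -0.05  0.92  1.25]
toolx [-0.006 -0.002 -1.   ] tooly [-0.964 -0.265  0.006] z [-0.265  0.964 -0.   ] zyaw-rel-filler 90.0
travel -0.00012178397256011931 -8.015482899245654 4.767250464486001
```

{"method": "jog_arm", "body": {
  "targets": [
    [0, 0, 0, 0, 0.2, 0, 1],
    [0, 0, 0, 0, 0, 0, 3],
    [0, 0, 0, 0, 0, 0, 5.5],
    [0, 0, 0, 0, 0, 0, 5.5],
    [0, 0, 0, 0, 0, 0, 5.5],
    [0, 0, 0, -3, 0, 0, 5.5],
    [0, 0, 0, -4, 0, 0, 5.5],
    [0, 0, 0, -4, 0, 0, 5.5],
    [0, 0, 0, -2, 0, 0, 5.5],
    [0, 0, 0, 0, 0, 0, 5.5]
  ]
}}

```text
time: 7.88
position: [0.4264, 0.278, 0.1741]
tool_rot: [-1.403, 1.067, 1.402]
ft_force: [0.0, -0.6, -0.5]
grip_width: 0.633
```

```bash
python3 - <<'E'
from h import *
g=RED.copy(); g[2]=.17
go(g,FX);go(g,-FX)
im,d=snap('scene','scene3'); im2,d2=snap('top','top3')
a=im2[200:290,240:340];b=im[160:270,220:340]
o=np.hstack([cv2.resize(a,(400,360)),cv2.resize(b,(393,360))]);cv2.imwrite('pics/c3.png',o[:,:,::-1])
E
```

```text
t 7.88 p [0.4264 0.278  0.1741] F [ 0.  -0.6 -0.5] M [ 0.08  0.   -0.  ] gw 55.1 q [-0.79  0.06  0.17  1.89 -0.01  1.18  1.22]
toolx [ 0.003  0.002 -1.   ] tooly [-0.965 -0.264 -0.003] z [-0.264  0.965  0.001] zyaw-rel-filler 89.9
turn [89.92  0.21  0.1 ] shift cur [ 0.44 -8.25  4.41] shift in goal axes [0.41 4.4  8.25]
t 7.88 p [0.4264 0.278  0.1741] F [ 0.  -0.6 -0.5] M [ 0.08  0.   -0.  ] gw 55.1 q [-0.79  0.06  0.17  1.89 -0.01  1.18  1.22]
toolx [ 0.003  0.002 -1.   ] tooly [-0.965 -0.264 -0.003] z [-0.264  0.965  0.001] zyaw-rel-filler 89.9
turn [-90.08  -0.1    0.21] shift cur [ 0.44 -8.25  4.41] shift in goal axes [ 0.41 -4.4  -8.25]
```

View pics/c3.png

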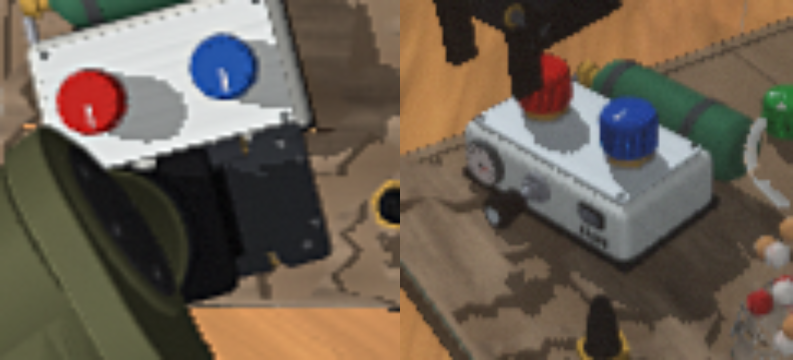

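{"method": "jog_arm", "body": {
  "targets": [
    [0, 0, 0, 0, -2.1, 1.1, 6.2],
    [0, 0, 0, 0, -2.1, 1.1, 6.2],
    [0, 0, 0, 0, -2.1, 1.1, 6.2],
    [0, 0, 0, 0, -1.95, 1.1, 6.2],
    [10, 0, 0, 0, 0, 0, 6.2],
    [10, 0, 0, 0, 0, 0, 6.2],
    [10, 0, 0, 0, 0, 0, 6.2],
    [10, 0, 0, 0, 0, 0, 6.2],
    [10, 0, 0, 0, 0, 0, 6.2],
    [10, 0, 0, 0, 0, 0, 6.2]
  ]
}}

```text
time: 9.22
position: [0.4925, 0.3411, 0.1703]
tool_rot: [-0.615, 1.486, 0.613]
ft_force: [-0.1, -0.6, 0.5]
grip_width: 0.709
```

{"method": "jog_arm", "body": {
  "targets": [
    [10, 0, 0, 0, 0, 0, 6.2],
    [10, 0, 0, 0, 0, 0, 6.2],
    [10, 0, 0, 0, 0, 0, 6.2],
    [0, 0, 0, 0, 0, 0, 6.2],
    [0, 0, 0, 0, 0, 0, 6.2]
  ]
}}

```text
time: 9.85
position: [0.4928, 0.3416, 0.1715]
tool_rot: [-0.213, 1.562, 0.211]
ft_force: [0.5, -0.3, -0.4]
grip_width: 0.711
```

```bash
python3 - <<'E'
from h import *
g=RED.copy(); g[2]=.092
go(g,FX)
im,d=snap('scene','scene4')
n='scene'
for f in('scene0','scene4'):
    im,d,P,u,v=cloud(n,f+'.npz');r,g,b=im[...,0],im[...,1],im[...,2];z=P[...,2]
    m=(r<60)&(g<60)&(b<60)&(z>.022)&(z<.062)&(u>240)&(u<262)&(v>216)&(v<235)&(d>0)
    print(f,m.sum(),P[m].mean(0),np.percentile((P[m]-C)@FX,[5,50,95]))
b=im[130:270,200:340]
cv2.imwrite('pics/c4.png',cv2.resize(b,(560,560))[:,:,::-1])
E
```

```text
t 9.85 p [0.4928 0.3416 0.1715] F [ 0.5 -0.3 -0.4] M [-0.04  0.01  0.01] gw 61.9 q [-0.95  0.26  0.36  1.68 -0.1   1.21 -0.3 ]
toolx [-0.001 -0.001 -1.   ] tooly [-0.267  0.964 -0.001] z [ 0.964  0.267 -0.001] zyaw-rel-filler 0.1
turn [ 0.1  -0.08  0.05] shift cur [7.95 0.05 0.17] shift in goal axes [7.95 0.04 0.16]
scene0 96 [0.42303654 0.27281515 0.04699832] [-0.09502078 -0.08847286 -0.0729735 ]
scene4 92 [0.42312873 0.27243516 0.04692372] [-0.09489857 -0.08862202 -0.07377022]Traceback (most recent call last):
  File "<stdin>", line 11, in <module>
cv2.error: OpenCV(4.12.0) /io/opencv/modules/imgproc/src/resize.cpp:4086: error: (-215:Assertion failed) func != 0 in function 'resize'
```

The knob is back where it began, to within 0.2 mm. Now I'll descend over the red cap.

{"method": "jog_arm", "body": {
  "targets": [
    [0, 0, 0, 2.5, 0.05, 0.16, 6.2],
    [0, 0, 0, 2.5, 0, 0, 6.2],
    [0, 0, 0, 2, 0, 0, 6.2],
    [0, 0, 0, 0.9, 0, 0, 6.2],
    [0, 0, 0, 0, 0, 0, 6.2],
    [0, 0, 0, 0, 0, 0, 5],
    [0, 0, 0, 0, 0, 0, 4],
    [0, 0, 0, 0, 0, 0, 3.5],
    [0, 0, 0, 0, 0, 0, 3.5]
  ],
  "squeeze": 15
}}

```text
time: 11.02
position: [0.4954, 0.3432, 0.0943]
tool_rot: [-0.209, 1.559, 0.211]
ft_force: [1.6, 0.5, 1.3]
grip_width: 0.471
```

```bash
python3 - <<'E'
from h import *
g=RED.copy(); g[2]=.092
go(g,FX)
im,d=snap('scene','scene5')
b=im[130:270,200:340]
cv2.imwrite('pics/c5.png',cv2.resize(b,(560,560))[:,:,::-1])
E
```

```text
t 11.03 p [0.4954 0.3432 0.0943] F [1.6 0.5 1.3] M [ 0.02 -0.3   0.01] gw 41.0 q [-0.94  0.34  0.35  1.76 -0.13  1.07 -0.28]
toolx [ 0.002  0.001 -1.   ] tooly [-0.264  0.964  0.001] z [0.964 0.264 0.002] zyaw-rel-filler -0.1
turn [-0.06  0.12 -0.04] shift cur [ 0.23 -0.05 -0.13] shift in goal axes [ 0.23 -0.05 -0.13]
```

View pics/c5.png

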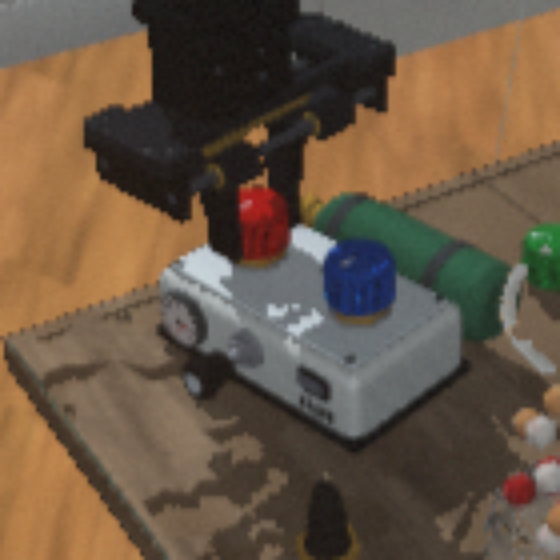

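The fingers hold the red cap, at 41 mm opening. I'll try counter-clockwise from above first (tool -x).

{"method": "jog_arm", "body": {
  "targets": [
    [-4, 0, 0, 0, 0, 0, 3.5],
    [-4, 0, 0, 0, 0, 0, 3.5],
    [-4, 0, 0, 0, 0, 0, 3.5],
    [0, 0, 0, 0, 0, 0, 3.5]
  ],
  "squeeze": 15
}}

```text
time: 11.58
position: [0.4956, 0.3429, 0.0943]
tool_rot: [-0.373, 1.536, 0.373]
ft_force: [2.4, -0.9, 3.4]
grip_width: 0.465
```

```bash
python3 - <<'E'
from h import *
st()
E
```

```text
t 11.57 p [0.4956 0.3429 0.0943] F [ 2.4 -0.9  3.4] M [ 0.06 -0.52 -0.04] gw 40.5 q [-0.91  0.34  0.31  1.75 -0.12  1.06 -0.08]
toolx [ 0.002  0.001 -1.   ] tooly [-0.458  0.889  0.   ] z [0.889 0.458 0.002] zyaw-rel-filler 11.9
```

The yaw moment is only 0.04 N·m after 12°, past the 0.1 rad stop, so this looks like the loosening direction. I'll turn further and check.

{"method": "jog_arm", "body": {
  "targets": [
    [-5, 0, 0, 0, 0, 0, 3.5],
    [-5, 0, 0, 0, 0, 0, 3.5],
    [-5, 0, 0, 0, 0, 0, 3.5],
    [-5, 0, 0, 0, 0, 0, 3.5],
    [0, 0, 0, 0, 0, 0, 3.5]
  ],
  "squeeze": 20
}}

```text
time: 12.2
position: [0.4956, 0.3432, 0.0943]
tool_rot: [-0.643, 1.471, 0.644]
ft_force: [2.3, 1.0, 2.1]
grip_width: 0.466
```

```bash
python3 - <<'E'
from h import *
st()
for n in('scene','top'):snap(n,n+'6')
b=np.load('scene6.npz')['im'][130:270,200:340];a=np.load('top6.npz')['im'][180:280,220:320]
cv2.imwrite('pics/c6.png',np.hstack([cv2.resize(x,(400,400),interpolation=cv2.INTER_CUBIC) for x in(a,b)])[:,:,::-1])
E
```

```text
t 12.2 p [0.4956 0.3432 0.0943] F [2.3 1.  2.1] M [ 0.22 -0.69  0.01] gw 40.5 q [-0.87  0.34  0.26  1.75 -0.1   1.06  0.25]
toolx [ 0.002  0.001 -1.   ] tooly [-0.734  0.679 -0.001] z [0.679 0.734 0.002] zyaw-rel-filler 31.8
```

View pics/c6.png

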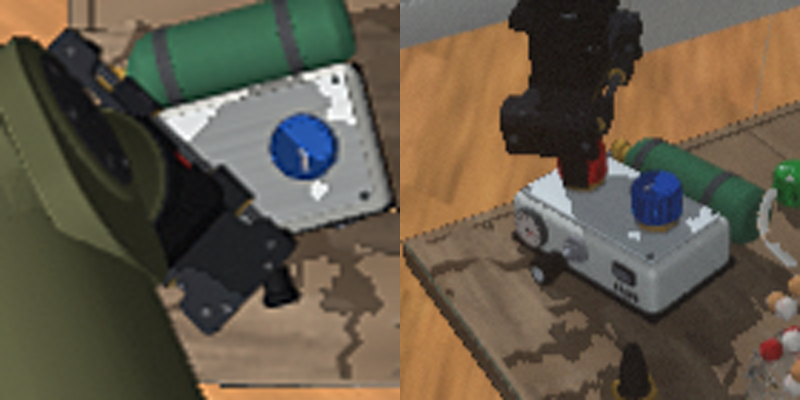

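The moment is still about zero at 32°, so the cap is turning with the fingers. I'll continue to about 54° (0.94 rad), just short of the 60° stop.

{"method": "jog_arm", "body": {
  "targets": [
    [-5, 0, 0, 0, 0, 0, 3.5],
    [-5, 0, 0, 0, 0, 0, 3.5],
    [-5, 0, 0, 0, 0, 0, 3.5],
    [-5, 0, 0, 0, 0, 0, 3.5],
    [-2, 0, 0, 0, 0, 0, 3.5],
    [0, 0, 0, 0, 0, 0, 3.5],
    [0, 0, 0, 0, 0, 0, 3.5]
  ]
}}

```text
time: 13.18
position: [0.4959, 0.3432, 0.0943]
tool_rot: [-0.938, 1.356, 0.937]
ft_force: [6.1, 1.8, 3.6]
grip_width: 0.469
```

```bash
python3 - <<'E'
from h import *
st()
E
```

```text
t 13.18 p [0.4959 0.3432 0.0943] F [6.1 1.8 3.6] M [ 0.28 -1.06 -0.04] gw 40.8 q [-0.82  0.33  0.2   1.75 -0.07  1.06  0.62]
toolx [ 0.003  0.001 -1.   ] tooly [-0.935  0.355 -0.002] z [0.355 0.935 0.002] zyaw-rel-filler 53.8
```

{"method": "jog_arm", "body": {
  "targets": [
    [0, 0, 0, -0.3, 0, 0, 3.5],
    [0, 0, 0, -0.3, 0, 0, 3.5],
    [0, 0, 0, 0, 0, 0, 3.5]
  ]
}}

```text
time: 13.55
position: [0.4957, 0.3434, 0.0993]
tool_rot: [-0.938, 1.356, 0.938]
ft_force: [6.9, 2.8, -1.0]
grip_width: 0.472
```

```bash
python3 - <<'E'
from h import *
st()
E
```

```text
t 13.55 p [0.4957 0.3434 0.0993] F [ 6.9  2.8 -1. ] M [ 0.7  -1.49  0.02] gw 41.1 q [-0.82  0.33  0.2   1.75 -0.07  1.07  0.61]
toolx [ 0.002  0.001 -1.   ] tooly [-0.935  0.354 -0.002] z [0.354 0.935 0.002] zyaw-rel-filler 53.9
```

{"method": "jog_arm", "body": {
  "targets": [
    [0, 0, 0, -0.8, 0, 0, 3.5],
    [0, 0, 0, -0.8, 0, 0, 3.5],
    [0, 0, 0, -0.8, 0, 0, 3.5],
    [0, 0, 0, -1, 0, 0, 3.5],
    [0, 0, 0, -1.5, 0, 0, 3.5],
    [0, 0, 0, -1.5, 0, 0, 3.5],
    [0, 0, 0, -1.5, 0, 0, 3.5],
    [0, 0, 0, -0.8, 0, 0, 3.5],
    [0, 0, 0, 0, 0, 0, 3.5],
    [0, 0, 0, 0, 0, 0, 3.5]
  ]
}}

```text
time: 14.8
position: [0.4943, 0.3426, 0.186]
tool_rot: [-0.94, 1.36, 0.94]
ft_force: [-0.7, -0.4, 0.2]
grip_width: 0.468
```

```bash
python3 - <<'E'
from h import *
s,r,p=st(); print((p-C)@np.c_[FX,FY], np.abs(s['qd']).max())
for n in('scene','top'):snap(n,n+'7')
b=np.load('scene7.npz')['im'][110:270,180:340];a=np.load('top7.npz')['im'][180:280,220:320]
cv2.imwrite('pics/c7.png',np.hstack([cv2.resize(x,(400,400),interpolation=cv2.INTER_CUBIC) for x in(a,b)])[:,:,::-1])
im,d,P,u,v=cloud('scene','scene7.npz');R_,g,b=im[...,0],im[...,1],im[...,2]
m=(R_>90)&(g<60)&(b<60)&(u>230)&(u<300)&(v<230)&(v>120)&(P[...,2]>.07)&(d>0);q=P[m];print('red',len(q),np.percentile(q,[5,50,95],axis=0))
for t in('0','7'):
  im,d,P,u,v=cloud('scene',f'scene{t}.npz');R_,g,b=im[...,0],im[...,1],im[...,2]
  m=(b>90)&(R_<70)&(g<110)&(b>R_+50)&(u>230)&(u<330)&(v>150)&(v<270)&(P[...,2]>.06);print('blue',m.sum(),P[m].mean(0))
E
```

```text
t 14.8 p [0.4943 0.3426 0.186 ] F [-0.7 -0.4  0.2] M [ 0.02 -0.   -0.  ] gw 40.7 q [-0.83  0.25  0.21  1.66 -0.05  1.24  0.6 ]
toolx [-0.001 -0.001 -1.   ] tooly [-0.936  0.353  0.001] z [ 0.353  0.936 -0.001] zyaw-rel-filler 53.9
[0.00115709 0.04436848] 0.005979376886660009
red 56 [[0.47233155 0.32507524 0.16929133]
 [0.47602327 0.33409713 0.18239128]
 [0.50938641 0.34687405 0.19403001]]
blue 160 [0.51528273 0.25206017 0.10029227]
blue 69 [0.50464063 0.23308464 0.10061127]
```

View pics/c7.png

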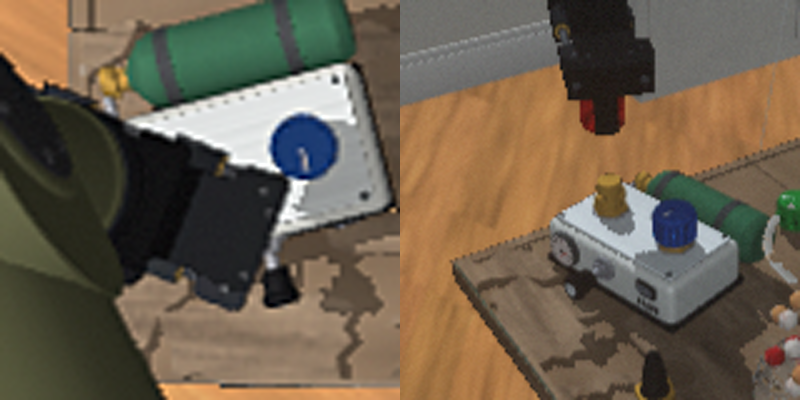

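The red cap is in the fingers about 9 cm up, and its brass neck is bare. The blue cap is unchanged at pixel (296,217) with its line to the front, and the knob is home. I'll let it settle one more moment, then hand in.

{"method": "jog_arm", "body": {
  "targets": [
    [0, 0, 0, 0, 0, 0, 3.5],
    [0, 0, 0, 0, 0, 0, 3.5],
    [0, 0, 0, 0, 0, 0, 3.5]
  ]
}}

```text
time: 15.28
position: [0.4946, 0.3428, 0.1865]
tool_rot: [-0.939, 1.359, 0.939]
ft_force: [-0.5, 0.6, -0.8]
grip_width: 0.468
```

```bash
python3 - <<'E'
from h import *
s,r,p=st()
for f in('scene0','scene7'):
    im,d,P,u,v=cloud('scene',f+'.npz');r,g,b=im[...,0],im[...,1],im[...,2];z=P[...,2]
    m=(r<60)&(g<60)&(b<60)&(z>.022)&(z<.062)&(u>240)&(u<262)&(v>216)&(v<235)&(d>0)
    print(f,m.sum(),P[m].mean(0))
print(close_job())
E
```

```text
t 15.28 p [0.4946 0.3428 0.1865] F [-0.5  0.6 -0.8] M [0.01 0.05 0.04] gw 40.7 q [-0.83  0.25  0.21  1.66 -0.05  1.24  0.6 ]
toolx [-0. -0. -1.] tooly [-0.936  0.353  0.   ] z [ 0.353  0.936 -0.   ] zyaw-rel-filler 53.9
scene0 96 [0.42303654 0.27281515 0.04699832]
scene7 92 [0.42334073 0.27264893 0.04705349]
the job is handed in; nothing more can be done
None
```

I handed the job in at about 15 s, with the red cap held still about 9 cm above where it sat. The knob was out and home again before I touched the cap. No verdict came back.

- **Purge knob:** I pulled it 25 mm to its outer stop, where the resistance rose to about 15 N. I then pushed it home, and the last picture puts it within 0.4 mm of where it started.
- **Red cap:** It was on the left outlet and turned freely counter-clockwise, so I took that outlet as right-hand threaded. I turned it 54° (0.94 rad) with almost no moment, then lifted it straight off, leaving the brass neck bare. Because the first direction worked, I never tried the other way.
- **Blue cap:** By eye in the top view it had not moved, and its line still pointed to the front. My numeric check in the scene view disagreed: its centre shifted by about 2 cm and the pixel count dropped from 160 to 69. I put that down to the gripper's shadow on the cap spoiling the colour test, and did not re-measure it.
- **Things round the filler:** I never sent the arm near the nozzle, boxes or tape, and I did not measure them again at the end.
- **Grip readings:** The jaws read 24 mm on the knob (21 mm expected) and 41 mm on the cap (42 to 44 mm expected). Both grips held.

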